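Zero the thickness gauge and hold its head over the solar cell

ROBOT

A 6-joint arm with a two-finger parallel gripper is mounted at the origin on the work surface. World frame = base frame: x ahead of the robot, y to its left, z up, the work surface at z = 0. Lengths are in m, angles in degrees, forces in N, time in s.
With the tool pointing down it reaches from about 0.3 to 0.75 m from the base axis. Payload 8.5 kg.
Tool frame: the origin (TCP) lies on the centre line of the jaws, within the pads' length; the fingertips stand 14 mm ahead of it and the grasp point (between the pads) lies 5 mm behind it; z points along the fingers, x is the direction in which the jaws open and shut, and the axes are right-handed (so a half turn about z gives the same grasp; the last joint's range is limited). The gripper opens to 85 mm and grips with 20 to 120 N. Pads are 22 mm wide; open, the fingers measure 114 mm over their backs; the gripper's body (76 mm by 85 mm) begins 54 mm behind the grasp point. The pads swing forward as they close: fully open they stand 13 mm farther back than shut.
Start: joints at [-79.315, 21.807, 74.336, -0, 83.858, -12.336], TCP at [0.215, -0.506, 0.245] pointing down, gripper open.
Joint ranges: [-178.18, 178.18], [-50.72, 133.34], [12.68, 142.11], [-81.47, 261.47], [9.98, 163.14], [-165.26, 165.26]. Speed limits (degrees/s): [136.94, 136.94, 180, 180, 180, 180].

INTERFACE

Orientations are given as a 3x3 rotation matrix whose columns are the frame's x, y, z axes.
In Python, from rig import * gives the robot as it stands.
- The arm moves only by the shell command python3 -m crank 'ROWS' [FORCE]. ROWS is JSON, one flat list of numbers, 7 for each row, row after row: the turn, a rotation vector about the world's x, y, z in rad, then the shift along the world's x, y, z in m, then the opening in per cent of the stroke, from 0 (shut) to 100 (fully open). A call has 1 to 20 rows; each row shifts and turns the commanded pose from where the row before left it; what a row does not reach is not made up. A row lasts 1/10 s, in which the tool goes at most 50 mm and 8.59 degrees, less where a joint would pass 70% of its speed; a pose out of reach is approached as far as the arm can. A call is refused whole if a number of a shift passes 0.05 or a number of a turn 0.15, either way. A call with a gripper value outside its range is refused whole. The fingers move at their own pace and stop on an object; FORCE is the grip in N (left out, the last holds). Time passes only in rows, so rows that do not move let the fingers close. It gives the time, the measured TCP pose, the force and the opening at its end, in the units of the state.
- observe(): the state, without advancing time (a new reading comes with each control period).
- get_image(name): name is "side" or "top" or "wrist"; returns a dict with "frame" (400x640x3 uint8, red, green, blue), "fov_y" (degrees; the focal length in pixels is half the picture's height over the tangent of half this angle, whatever the lens; pixels are square), "cx", "cy" (the principal point, pixels), "k1" (the pictures are not rectified: a ray, as slopes to the right and down, at radius r is drawn at 1 + k1 r^2 times it, then the intrinsics apply), "world_to_cam" (4x4, takes a point from world to camera coordinates). Camera axes: x right, y up, looking along -z (the intrinsics and any distortion apply to the point x, -y, -z); pixel columns grow to the right and rows downward; lengths in m; the calibration is good to about 2 mm. A picture is of the moment at which its call begins. There is no depth.
- close_job(): hands the job in, once; it reports no verdict.
The state is a dict: "time_s": time; "q": joint angles; "qvel": joint speeds; "joint_efforts": joint torques, N m; "position": TCP position; "tool_rot": TCP orientation; "ft_force": force on the tool from outside, world axes, zero at the start; "wrist_torque": the same for the moment, N m; "grip_width": finger opening in m.
Only numpy, scipy, OpenCV 4.12 (cv2) and the standard library are available. Lean on these libraries where they do the work, as an engineer would, in place of code of your own. Each camera call takes 0.05 s, during which the arm holds its last target. There are 200 camera calls.

TASK

Zero the gauge while its head is still on its rest: press the plunger of the zeroing unit down to its stop, then let it come all the way up. Then pick up the head, carry it over the white cassettes and hold it hovering about 12 mm above the middle of the solar cell, level and with its long side along the cell's long side; finish while holding it there, still, in the gripper. Nothing may touch the cell or the plate it lies on, and the cassettes and the bottle stay where they are.

Things in the scene. Friction and masses are not known exactly. Their poses are not given: they have to be found in the camera images.
- head: Loose hand-held gauge head, about 0.25 kg. Grey rectangular foot 100 (x) x 40 (y) x 25 mm high; on its middle stands an upright white handle 56 (x) x 24 (y) mm, from 25 to 87 mm above the underside: grasp it across its 24 mm (along y) from above. Origin: centre of the underside; x along the foot's long side, z up. It is the same either way round.
- rest: Fixed dark steel rest on which the head stands at the start, 130 (x) x 60 (y) mm, top face 18 mm above the bench, a 4 mm high lip across each short end (3 to 7 mm clear of the foot). The head lies along it within 3 degrees. Origin: centre of the underside, on the bench. It is on one side of the row of cassettes (left or right), the chuck on the other.
- chuck: Fixed flat aluminium plate, 190 (x) x 110 (y) x 20 mm high, with the solar cell lying centred on it. Origin: centre of the underside, on the bench; x along its long side.
- cell (a point): Centre of the upper face of the dark blue rectangular half-cut solar cell, 156 (x) x 78 (y) mm, 21 mm above the bench. x along the cell's long side, z up.
- plunger (a joint): Travel of the plunger in m: 0 = fully up, 0.012 = down at its stop. The spring takes about 2.4 N to start and 6 N at the stop, and returns it when released.
- plunger_top (a point): Centre of the flat top of the black mushroom-shaped plunger head, 36 mm across, 80 mm above the bench when up. It moves straight down 12 mm. It stands in the middle of the zeroing unit, a fixed grey box 80 x 80 x 50 mm high.
- cassette_near: Loose white comb-sided cassette full of dark upright cells, 130 (x) x 105 (y) x 105 mm high, about 0.7 kg; the one nearer the robot. Origin: centre of the underside. Leave it alone.
- cassette_far: The same kind of cassette, 130 (x) x 105 (y) x 105 mm high, farther from the robot; the two make a row between rest and chuck. Origin: centre of the underside. Leave it alone.
- bottle: Loose white plastic bottle, 64 mm across, 170 mm high, standing at the far left. Origin: centre of the underside. Leave it alone.
There are look-alikes about, which are no part of the job. Of the things that look like the head, the smallest one is meant.

How it is judged:
By the outcome, as a careful person would: the job done as asked, in the order asked, and still so for the second after the job is handed in, while the arm keeps its last pose, push and grip.
It also fails if it takes over 56 s, if anything falls off the work surface, if the arm or the gripper's body presses on something with over 40 N, if the wrist force passes 120 N, or if a joint passes its speed limit or range.

## Working session

There is one attempt and no reset: what is moved stays moved. The work goes in short steps, Python scripts to look and compute and a shell command to move; the robot and the scene stay as the last step left them, time stands still between calls to the robot, and variables do not carry over. Pictures are saved under pics/ and viewed, about 8 in all and at most 12, crops included, and the job is handed in when it is done.

```bash
mkdir -p pics; cat > h.py <<'E'
from rig import *
import numpy as np, cv2, json, pickle
def grab(n,save):
    im=get_image(n); cv2.imwrite(f'pics/{save}.png',im['frame'][:,:,::-1]); pickle.dump(im,open(f'pics/{save}.pkl','wb')); return im
def load(s): return pickle.load(open(f'pics/{s}.pkl','rb'))
def KD(im):
    f=im['frame'].shape[0]/2/np.tan(np.radians(im['fov_y']/2))
    return np.array([[f,0,im['cx']],[0,f,im['cy']],[0,0,1]]),np.array([im['k1'],0,0,0,0.])
def ray(im,uv):
    K,D=KD(im); p=cv2.undistortPoints(np.array(uv,float).reshape(-1,1,2),K,D).reshape(-1,2)
    W=np.array(im['world_to_cam']); R=W[:3,:3]; c=-R.T@W[:3,3]
    d=np.c_[p[:,0],-p[:,1],-np.ones(len(p))]@R
    return c,d
def onz(im,uv,z):
    c,d=ray(im,uv); return c+d*((z-c[2])/d[:,2])[:,None]
def proj(im,P):
    K,D=KD(im); W=np.array(im['world_to_cam']); q=np.atleast_2d(P)@W[:3,:3].T+W[:3,3]
    q=q*[1,-1,-1]; return cv2.projectPoints(q,np.zeros(3),np.zeros(3),K,D)[0].reshape(-1,2)
E
python3 - <<'E'
from h import *
for n in ['top','side','wrist']:
    im=grab(n,n+'0'); W=np.array(im['world_to_cam']); print(n,im['fov_y'],im['cx'],im['cy'],im['k1'],-W[:3,:3].T@W[:3,3])
s=observe();print(s)
E
```

```text
top 45.82667121957215 318.8646572701713 200.54803862482262 -0.0742689851369913 [ 0.44544332 -0.02650562  1.32994906]
side 47.636533890427096 318.75421544722207 206.35784911456213 -0.046586430332106785 [0.19170863 0.85461536 0.76340987]
wrist 58.227628840032885 318.48635352074297 202.1018035152277 0.02508715922150552 [ 0.28650155 -0.47730802  0.37415802]
{'time_s': 0.15, 'q': array([-7.93154866e+01,  2.18337004e+01,  7.43707756e+01,  1.96594618e-03,
        8.38569515e+01, -1.23368666e+01]), 'qvel': array([-0.05546384, -0.20682673, -0.1191238 ,  0.07704224,  0.05134959,
       -0.06573079]), 'joint_efforts': array([ 1.79404313e-03, -4.48625815e+01, -2.31347036e+01, -2.29281613e-04,
        3.76864555e-03,  3.05063622e-05]), 'position': array([ 0.21505127, -0.50600914,  0.24486237]), 'tool_rot': array([[ 3.91071107e-01, -9.20360452e-01, -1.65246989e-04],
       [-9.20359879e-01, -3.91071054e-01,  1.05985018e-03],
       [-1.04006750e-03, -2.62390083e-04, -9.99999425e-01]]), 'ft_force': array([ 0.9536766 , -0.50946551,  0.18369985]), 'wrist_torque': array([-0.01116929, -0.01604381,  0.03349792]), 'grip_width': 0.08540971552543832}
```

View pics/top0.png

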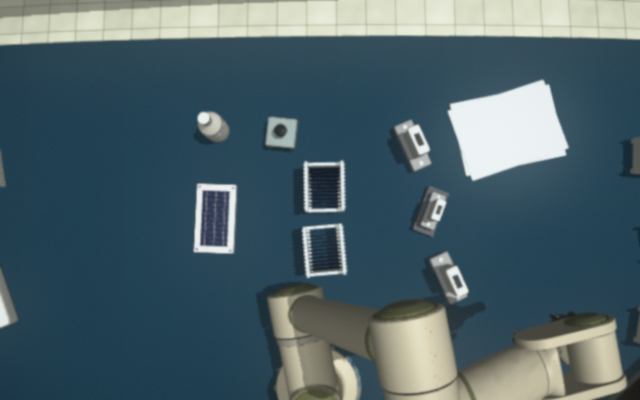

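View pics/side0.png

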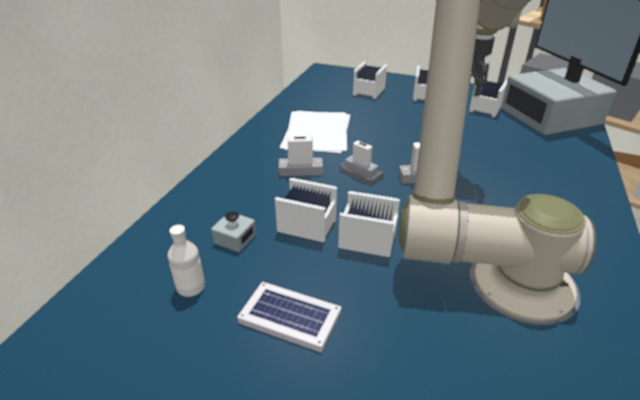

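The top view shows the chuck with its cell at (215,218), the zeroing unit at (281,132), the cassettes at (324,187) and (324,250), and the bottle at (212,125). There are three head-like objects at (412,146), (432,211) and (449,278). The middle one looks smallest, so I'll measure it.

```bash
python3 - <<'E'
from h import *
im=load('top0'); f=im['frame']
c=f[90:310,185:475]; 
a=cv2.resize(f[110:310,385:475],None,fx=4,fy=4,interpolation=cv2.INTER_CUBIC)[:, :, ::-1][:600*2]
a=cv2.resize(f[120:312,385:475],None,fx=3.1,fy=3.1,interpolation=cv2.INTER_CUBIC)[:,:,::-1]
b=cv2.resize(f[105:300,180:350],None,fx=3.05,fy=3.05,interpolation=cv2.INTER_CUBIC)[:,:,::-1]
h=max(a.shape[0],b.shape[0]); o=np.zeros((h,a.shape[1]+b.shape[1],3),np.uint8); o[:b.shape[0],:b.shape[1]]=b; o[:a.shape[0],b.shape[1]:]=a
cv2.imwrite('pics/crop0.png',o); print(o.shape)
hsv=cv2.cvtColor(f,cv2.COLOR_RGB2HSV); 
# not-bench blobs: low saturation
m=((hsv[...,1]<110)&(hsv[...,2]>60)).astype(np.uint8); m[:60]=0
def comps(m,zs,lab):
    for c in cv2.findContours(m,cv2.RETR_EXTERNAL,cv2.CHAIN_APPROX_NONE)[0]:
        if cv2.contourArea(c)<25: continue
        (u,v),_,_=cv2.minAreaRect(c)
        if v>300: continue
        for z in zs:
            P=onz(im,c.reshape(-1,2),z)[:,:2].astype(np.float32)
            r=cv2.minAreaRect(P); print(lab,(round(u),round(v)),'z',z,np.round(r[0],4),np.round(np.array(r[1])*1000,0),round(r[2],1))
comps(m,[.02,.043,.105],'lowsat')
m=((hsv[...,1]<60)&(hsv[...,2]>190)).astype(np.uint8); m[:60]=0
comps(m,[.02,.105],'white')
E
```

```text
(595, 797, 3)
lowsat (9, 298) z 0.02 [0.2427 0.8828] [181.  56.] 0.5
lowsat (9, 298) z 0.043 [0.2462 0.8668] [178.  55.] 0.5
lowsat (9, 298) z 0.105 [0.2558 0.8238] [169.  53.] 0.5
lowsat (324, 250) z 0.02 [ 0.3809 -0.0227] [147. 123.] 4.5
lowsat (324, 250) z 0.043 [ 0.382  -0.0228] [145. 121.] 4.5
lowsat (324, 250) z 0.105 [ 0.3851 -0.0229] [138. 115.] 4.5
lowsat (431, 211) z 0.02 [ 0.4869 -0.3202] [ 72. 137.] 69.8
lowsat (431, 211) z 0.043 [ 0.4862 -0.315 ] [ 70. 135.] 69.8
lowsat (431, 211) z 0.105 [ 0.4842 -0.3011] [ 67. 128.] 69.8
lowsat (215, 218) z 0.02 [0.4703 0.2801] [122. 200.] 87.6
lowsat (215, 218) z 0.043 [0.4698 0.2747] [120. 197.] 87.6
lowsat (215, 218) z 0.105 [0.4687 0.2602] [114. 187.] 87.6
lowsat (324, 186) z 0.02 [ 0.5581 -0.0238] [122. 150.] 89.9
lowsat (324, 186) z 0.043 [ 0.5561 -0.0239] [120. 148.] 89.9
lowsat (324, 186) z 0.105 [ 0.5507 -0.024 ] [114. 141.] 89.9
lowsat (3, 168) z 0.02 [0.6176 0.911 ] [112.  19.] 2.4
lowsat (3, 168) z 0.043 [0.6146 0.8945] [110.  19.] 2.4
lowsat (3, 168) z 0.105 [0.6064 0.8502] [105.  18.] 2.4
lowsat (634, 155) z 0.02 [ 0.6443
[... 1420 characters left out ...]
02. 176.] 87.6
white (342, 185) z 0.02 [ 0.5592 -0.0743] [131.   9.] 0.9
white (342, 185) z 0.105 [ 0.5519 -0.0712] [123.   9.] 0.9
white (320, 186) z 0.02 [ 0.5574 -0.0124] [137.  87.] 0.9
white (320, 186) z 0.105 [ 0.5502 -0.0133] [128.  81.] 0.9
white (418, 139) z 0.02 [ 0.6886 -0.2889] [82. 32.] 23.7
white (418, 139) z 0.105 [ 0.6728 -0.2719] [76. 30.] 23.7
white (215, 122) z 0.02 [0.7398 0.2828] [49. 23.] 0.8
white (215, 122) z 0.105 [0.7207 0.2627] [46. 21.] 0.8
white (204, 118) z 0.02 [0.753 0.316] [32. 29.] 89.2
white (204, 118) z 0.105 [0.7331 0.2938] [29. 27.] 89.2
white (508, 129) z 0.02 [ 0.7167 -0.5443] [223. 304.] 14.8
white (508, 129) z 0.105 [ 0.6991 -0.5107] [208. 285.] 14.8
```

View pics/crop0.png

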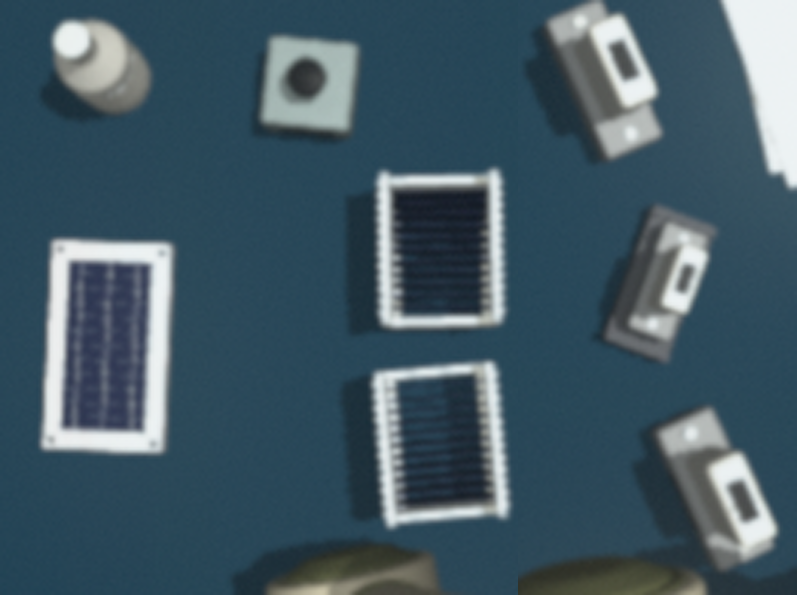

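The crop confirms it: the small head on the dark rest is the middle one, and the other two are larger and stand directly on the bench. Next I'll measure the plunger and the cell.

```bash
python3 - <<'E'
from h import *
im=load('top0'); f=im['frame']; g=cv2.cvtColor(f,cv2.COLOR_RGB2GRAY)
def blob(mask,ctr,rad):
    k=np.zeros_like(mask); k[ctr[1]-rad:ctr[1]+rad,ctr[0]-rad:ctr[0]+rad]=mask[ctr[1]-rad:ctr[1]+rad,ctr[0]-rad:ctr[0]+rad]
    return max(cv2.findContours(k,cv2.RETR_EXTERNAL,cv2.CHAIN_APPROX_NONE)[0],key=cv2.contourArea).reshape(-1,2)
c=blob((g<60).astype(np.uint8),(280,131),11); (u,v),r=cv2.minEnclosingCircle(c); print('plunger px',u,v,r,onz(im,[[u,v]],.08))
P=onz(im,c,.08)[:,:2].astype(np.float32);print(cv2.minEnclosingCircle(P))
# chuck outer at z=.02 and cell at .021
r_=f[...,0].astype(int);b_=f[...,2].astype(int)
c=blob((r_>130).astype(np.uint8),(215,218),45); print('chuck',cv2.minAreaRect(onz(im,c,.02)[:,:2].astype(np.float32)))
hh=np.zeros(g.shape,np.uint8);cv2.drawContours(hh,[cv2.convexHull(c)],-1,1,-1); hh=cv2.erode(hh,np.ones((5,5)))
m=((r_<130)&(hh>0)).astype(np.uint8); c=blob(cv2.morphologyEx(m,cv2.MORPH_CLOSE,np.ones((5,5))),(215,218),45); print('cell',cv2.minAreaRect(onz(im,c,.021)[:,:2].astype(np.float32)))
s=load('side0'); fs=s['frame']; gs=cv2.cvtColor(fs,cv2.COLOR_RGB2GRAY)
c=blob((gs<60).astype(np.uint8),(232,215),14); print('side plunger',c.min(0),c.max(0),c.mean(0), onz(s,[c.mean(0)],.077), 'pred',proj(s,[[.695,.09,.08]]))
r_=fs[...,0].astype(int); c=blob((r_>150).astype(np.uint8),(290,315),60); print('side chuck',cv2.minAreaRect(onz(s,c,.02)[:,:2].astype(np.float32)))
E
```

```text
plunger px 279.5 130.10000610351562 5.124545574188232 [[0.70359308 0.09429653 0.08      ]]
((0.7035978436470032, 0.09415509551763535), 0.013976441696286201)
chuck ((0.4703124463558197, 0.2807174324989319), (0.11393941938877106, 0.19342151284217834), 87.63070678710938)
cell ((0.47037652134895325, 0.2814183235168457), (0.07441489398479462, 0.15193243324756622), 87.53248596191406)
side plunger [226 212] [237 220] [231.23076923 215.58974359] [[0.70285532 0.09635524 0.077     ]] pred [[235.13838671 213.84399209]]
side chuck ((0.468031644821167, 0.28331637382507324), (0.11480924487113953, 0.19327588379383087), 87.66365814208984)
```

```bash
python3 -m crank '[0,0,0,0.02,0.025,0,0, 0,0,0,0.03,0.036,0,0, 0,0,0,0.036,0.045,0,0, 0,0,0,0.036,0.045,0,0, 0,0,0,0.036,0.045,0,0, 0,0,0,0.036,0.045,0,0, 0,0,0,0.036,0.045,0,0, 0,0,0,0.036,0.045,0,0, 0,0,0,0.036,0.045,0,0, 0,0,0,0.036,0.045,0,0, 0,0,0,0.036,0.045,0,0, 0,0,0,0.036,0.045,-0.02,0, 0,0,0,0.036,0.045,-0.03,0, 0,0,0,0.03,0.036,-0.04,0, 0,0,0,0.012,0.009,-0.02,0, 0,0,0,0,0,0,0, 0,0,0,0,0,0,0]' 40
python3 - <<'E'
from h import *
grab('wrist','w1'); s=observe(); print(s['q'],s['position'],s['ft_force'],s['grip_width'])
E
```

```text
time_s: 1.85
position: [0.6396, 0.0157, 0.1536]
tool_rot: [[0.391, -0.92, -0.001], [-0.92, -0.391, -0.0], [-0.0, 0.001, -1.0]]
ft_force: [-0.5, -0.6, -0.0]
grip_width: -0.0001
[-9.21439209e+00  3.48163293e+01  6.70678124e+01 -1.30905786e-02
  7.80415613e+01  5.78005274e+01] [0.63973087 0.01520219 0.15451835] [0.53713054 0.89408682 0.57998449] -0.00013770396380716605
```

View pics/w1.png

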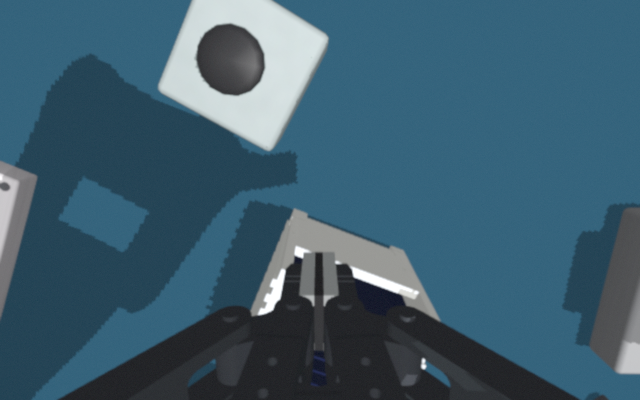

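The wrist view shows the plunger head at about (231,60) with the far cassette behind the shut fingers. The move fell short because of the speed cap.

```bash
python3 - <<'E'
from h import *
im=load('w1'); g=cv2.cvtColor(im['frame'],cv2.COLOR_RGB2GRAY)
m=np.zeros_like(g); m[15:105,190:270]=(g[15:105,190:270]<100)
c=max(cv2.findContours(m,cv2.RETR_EXTERNAL,cv2.CHAIN_APPROX_NONE)[0],key=cv2.contourArea).reshape(-1,2)
for z in(.078,.08): print(cv2.minEnclosingCircle(onz(im,c,z)[:,:2].astype(np.float32)))
E
```

```text
((0.7061082720756531, 0.09327691048383713), 0.017756182700395584)
((0.705922544002533, 0.09282202273607254), 0.017561566084623337)
```

```bash
python3 -m crank '[0,0,0,0.015,0.018,0,0, 0,0,0,0.018,0.022,0,0, 0,0,0,0.018,0.022,0,0, 0,0,0,0.0143,0.0168,0,0, 0,0,0,0,0,-0.015,0, 0,0,0,0,0,-0.02,0, 0,0,0,0,0,-0.01,0, 0,0,0,0,0,0,0, 0,0,0,0,0,0,0]'
python3 -c "
from h import *
s=observe(); print(s['position'],s['ft_force'])"
```

```text
time_s: 2.8
position: [0.7054, 0.0941, 0.1099]
tool_rot: [[0.39, -0.921, 0.002], [-0.921, -0.39, -0.0], [0.001, -0.002, -1.0]]
ft_force: [-0.4, -0.0, -0.1]
grip_width: 0.0
[0.70539904 0.09412683 0.1098893 ] [-0.3599583  -0.00687927 -0.09425738]
```

```bash
python3 -m crank '[0,0,0,0,0,-0.006,0, 0,0,0,0,0,-0.004,0, 0,0,0,0,0,-0.003,0, 0,0,0,0,0,-0.003,0, 0,0,0,0,0,-0.003,0, 0,0,0,0,0,0,0]'; python3 -m crank '[0,0,0,0,0,-0.003,0, 0,0,0,0,0,-0.002,0, 0,0,0,0,0,-0.002,0, 0,0,0,0,0,0,0, 0,0,0,0,0,0,0]'
```

```text
time_s: 3.4
position: [0.7051, 0.0948, 0.0893]
tool_rot: [[0.391, -0.92, -0.0], [-0.92, -0.391, -0.0], [0.0, 0.0, -1.0]]
ft_force: [-1.2, 0.0, 4.0]
grip_width: -0.0
time_s: 3.9
position: [0.7052, 0.0947, 0.0826]
tool_rot: [[0.391, -0.92, 0.0], [-0.92, -0.391, -0.0], [0.0, -0.0, -1.0]]
ft_force: [-2.5, -1.5, 6.2]
grip_width: 0.0
```

```bash
python3 -m crank '[0,0,0,0,0,-0.001,0, 0,0,0,0,0,0,0, 0,0,0,0,0,0,0]'; python3 -m crank '[0,0,0,0,0,-0.001,0, 0,0,0,0,0,0,0, 0,0,0,0,0,0,0]'
```

```text
time_s: 4.2
position: [0.7052, 0.0947, 0.0821]
tool_rot: [[0.391, -0.92, 0.001], [-0.92, -0.391, -0.0], [0.0, -0.001, -1.0]]
ft_force: [-2.7, -0.9, 7.4]
grip_width: -0.0001
time_s: 4.5
position: [0.7052, 0.0947, 0.082]
tool_rot: [[0.391, -0.92, 0.001], [-0.92, -0.391, -0.0], [0.001, -0.001, -1.0]]
ft_force: [-5.8, -0.3, 12.7]
grip_width: 0.0002
```

At its stop: the force climbs to 12.7 N with no further travel. Now I'll release it and check that it comes back up.

```bash
python3 -m crank '[0,0,0,0,0,0.002,0, 0,0,0,0,0,0.004,0, 0,0,0,0,0,0.01,0, 0,0,0,0,0,0.02,0, 0,0,0,0,0,0.03,0, 0,0,0,0,0,0.04,0, 0,0,0,-0.015,-0.019,0.03,0, 0,0,0,-0.02,-0.025,0.02,0, 0,0,0,-0.02,-0.025,0,0, 0,0,0,0,0,0,0, 0,0,0,0,0,0,0]'
python3 - <<'E'
from h import *
im=grab('wrist','w2'); print(im['frame'].shape, proj(im,[[.7055,.0935,.08],[.7055,.0935,.068]]))
g=cv2.cvtColor(im['frame'],cv2.COLOR_RGB2GRAY); u,v=proj(im,[[.7055,.0935,.08]])[0].astype(int)
m=np.zeros_like(g); y0,x0=max(v-40,0),u-40; m[y0:v+40,x0:u+40]=(g[y0:v+40,x0:u+40]<100)
c=max(cv2.findContours(m,cv2.RETR_EXTERNAL,cv2.CHAIN_APPROX_NONE)[0],key=cv2.contourArea).reshape(-1,2)
for z in(.068,.08): print(z,cv2.minEnclosingCircle(onz(im,c,z)[:,:2].astype(np.float32)))
s=grab('side','s2'); gs=[cv2.cvtColor(load(k)['frame'],cv2.COLOR_RGB2GRAY) for k in('side0','s2')]
for g in gs:
    k=g[205:228,220:246]<60; print('side dark',k.sum(),np.argwhere(k).mean(0))
s=observe();print(s['position'],s['ft_force'])
E
```

```text
time_s: 5.6
position: [0.6499, 0.0255, 0.2366]
tool_rot: [[0.39, -0.921, 0.0], [-0.921, -0.39, 0.0], [-0.0, -0.0, -1.0]]
ft_force: [0.5, -0.3, -0.2]
grip_width: -0.0
(400, 640, 3) [[262.86945726  88.27989488]
 [265.13041626  88.32453685]]
0.068 ((0.7053177356719971, 0.09516754001379013), 0.017825815826654434)
0.08 ((0.705964982509613, 0.09351591020822525), 0.01711191236972809)
side dark 58 [10.12068966 10.94827586]
side dark 45 [10.53333333 10.46666667]
[0.65034696 0.02628093 0.23599384] [ 0.35034772 -0.32142427 -0.1821544 ]
```

The plunger is back up: its side-view centroid hasn't changed. Next is the head.

```bash
python3 -m crank '[0,0,0,-0.01,-0.012,0.01,100, 0,0,-0.05,-0.019,-0.024,0.014,100, 0,0,-0.08,-0.019,-0.024,0,100, 0,0,-0.08,-0.019,-0.024,0,100, 0,0,-0.08,-0.019,-0.024,0,100, 0,0,-0.08,-0.019,-0.024,0,100, 0,0,-0.08,-0.019,-0.024,0,100, 0,0,-0.08,-0.019,-0.024,0,100, 0,0,-0.08,-0.019,-0.024,0,100, 0,0,-0.08,-0.019,-0.024,0,100, 0,0,-0.06,-0.019,-0.024,0,100, 0,0,0,-0.019,-0.024,0,100, 0,0,0,-0.018,-0.024,0,100, 0,0,0,-0.008,-0.012,0,100, 0,0,0,0,0,0,100, 0,0,0,0,0,0,100]'
python3 - <<'E'
from h import *
im=grab('wrist','w3')
s=observe();print(s['position'],s['tool_rot'],s['q'])
E
```

```text
time_s: 7.3
position: [0.4054, -0.2858, 0.2605]
tool_rot: [[-0.341, -0.94, 0.0], [-0.94, 0.341, 0.0], [-0.0, -0.0, -1.0]]
ft_force: [-0.1, 0.7, 0.4]
grip_width: 0.0857
[ 0.40555056 -0.28552701  0.26050327] [[-3.40418033e-01 -9.40274163e-01  2.48878828e-04]
 [-9.40274154e-01  3.40418085e-01  2.05526418e-04]
 [-2.77974034e-04 -1.64049431e-04 -9.99999948e-01]] [-4.88606250e+01  1.57084607e+01  8.09766095e+01  1.86129304e-02
  8.33144173e+01  6.10395552e+01]
```

View pics/w3.png

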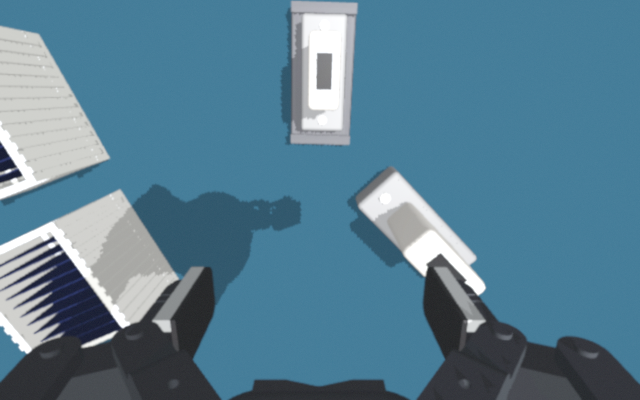

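The wrist view shows the head on its rest at about (323,72), with its handle top window at (324,71). One decoy is at (420,230), and one cassette is at the left.

```bash
python3 - <<'E'
from h import *
im=load('w3'); f=im['frame']; g=cv2.cvtColor(f,cv2.COLOR_RGB2GRAY); hsv=cv2.cvtColor(f,cv2.COLOR_RGB2HSV)
win=np.zeros_like(g); win[0:150,280:370]=1
def r(m,z,l):
    m=(m&(win>0)).astype(np.uint8); m=cv2.morphologyEx(m,cv2.MORPH_OPEN,np.ones((3,3)))
    c=max(cv2.findContours(m,cv2.RETR_EXTERNAL,cv2.CHAIN_APPROX_NONE)[0],key=cv2.contourArea).reshape(-1,2)
    q=cv2.minAreaRect(onz(im,c,z)[:,:2].astype(np.float32)); print(l,np.round(q[0],4),np.round(q[1],4),q[2],c.min(0),c.max(0))
r((hsv[...,1]<90),.018,'rest+')
r((g>185)&(hsv[...,1]<60),.043,'foot')
for t in (215,225,235,245,252): r((g>t),.105,'handle %d'%t)
k=np.zeros_like(g);k[45:95,310:338]=1
r((g<130)&(k>0),.105,'window')
print(g[72,285:362:2],g[60,285:362:2]); print(g[0:150:4,322])
E
python3 - <<'E'
import cv2
a=cv2.imread('pics/w3.png')[0:150,280:370]
cv2.imwrite('pics/c3.png',cv2.resize(a,None,fx=4,fy=4,interpolation=cv2.INTER_CUBIC))
E
```

```text
rest+ [ 0.4879 -0.3193] [0.062  0.1312] 68.29557037353516 [290   0] [357 145]
foot [ 0.4889 -0.321 ] [0.0394 0.0987] 68.47471618652344 [302  13] [347 130]
handle 215 [ 0.487  -0.3196] [0.0305 0.0797] 68.77757263183594 [303  14] [345 129]
handle 225 [ 0.4871 -0.3197] [0.0296 0.0792] 68.74185180664062 [303  15] [345 128]
handle 235 [ 0.4869 -0.3198] [0.029  0.0782] 69.27499389648438 [304  16] [344 128]
handle 245 [ 0.493  -0.3227] [0.0272 0.0632] 69.37491607666016 [306  17] [344 109]
handle 252 [ 0.4927 -0.3235] [0.0237 0.0624] 68.29681396484375 [309  18] [343 108]
window [ 0.4824 -0.3175] [0.0068 0.0078] 70.00917053222656 [318  76] [327  87]
[ 80  78  79  87 124 126 125 124 132 173 185 188 247 255 255 255 153 130
 129 130 131 132 133 199 255 255 255 255 250 228 175 181 183 168 125 114
 112 113 111] [111 104  80  87 124 126 124 125 131 172 185 186 241 255 255 255 154 131
 132 132 131 133 133 159 255 255 255 255 247 239 184 180 183 181 130 112
 112 112 113]
[117 179 183 167 243 255 255 255 255 255 255 255 255 248 132 132 132 131
 130 130 128 129 142 255 255 255 255 255 195 255 255 255 230 148 168 175
 125 113]
```

View pics/c3.png

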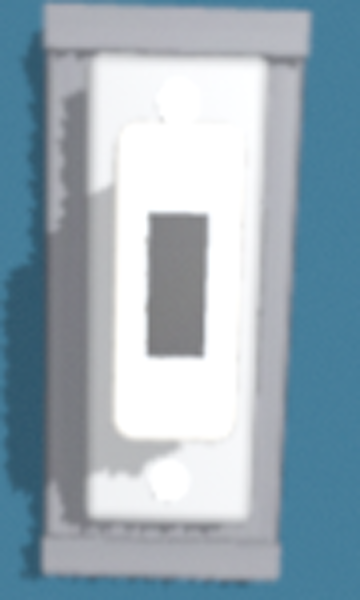

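```bash
python3 -c "
from h import *
im=load('w3'); print(onz(im,[[324.4,71.2],[324,70]],.105))"
python3 -m crank '[0,0,-0.028,0.01,-0.004,0,100, 0,0,0,0.018,-0.0075,0,100, 0,0,0,0.02,-0.0085,0,100, 0,0,0,0.02,-0.0085,-0.01,100, 0,0,0,0.0155,-0.0072,-0.02,100, 0,0,0,0,0,-0.03,100, 0,0,0,0,0,-0.03,100, 0,0,0,0,0,-0.03,100, 0,0,0,0,0,-0.03,100, 0,0,0,0,0,-0.025,100, 0,0,0,0,0,-0.012,100, 0,0,0,0,0,-0.0045,100, 0,0,0,0,0,0,100, 0,0,0,0,0,0,100]'
```

```text
[[ 0.48875794 -0.32123163  0.105     ]
 [ 0.48964442 -0.32123301  0.105     ]]
time_s: 8.75
position: [0.4892, -0.3222, 0.0701]
tool_rot: [[-0.367, -0.93, 0.002], [-0.93, 0.367, -0.001], [0.001, -0.002, -1.0]]
ft_force: [-0.2, -0.6, 0.8]
grip_width: 0.0857
```

```bash
python3 -m crank '[0,0,0,0,0,0,60, 0,0,0,0,0,0,45, 0,0,0,0,0,0,35, 0,0,0,0,0,0,25, 0,0,0,0,0,0,0, 0,0,0,0,0,0,0, 0,0,0,0,0,0,0, 0,0,0,0,0,0,0]' 60
python3 -m crank '[0,0,0,0,0,0.004,0, 0,0,0,0,0,0.01,0, 0,0,0,0,0,0.02,0, 0,0,0,0,0,0.03,0, 0,0,0,0,0,0.04,0, 0,0,0,0,0,0.04,0, 0,0,0,0,0,0.04,0, 0,0,0,0,0,0.03,0, 0,0,0,0,0,0.015,0, 0,0,0,0,0,0,0, 0,0,0,0,0,0,0]'
python3 -c "
from h import *
grab('side','s4'); grab('wrist','w4'); print(observe()['position'])"
```

```text
time_s: 9.55
position: [0.4886, -0.3219, 0.069]
tool_rot: [[-0.367, -0.93, 0.0], [-0.93, 0.367, 0.0], [-0.0, -0.0, -1.0]]
ft_force: [-0.1, 1.2, 2.3]
grip_width: 0.0235
time_s: 10.65
position: [0.4882, -0.3217, 0.2972]
tool_rot: [[-0.368, -0.93, -0.001], [-0.93, 0.368, 0.001], [-0.0, 0.001, -1.0]]
ft_force: [-1.2, 0.4, -4.1]
grip_width: 0.0231
[ 0.48820131 -0.32168092  0.29642728]
```

View pics/s4.png

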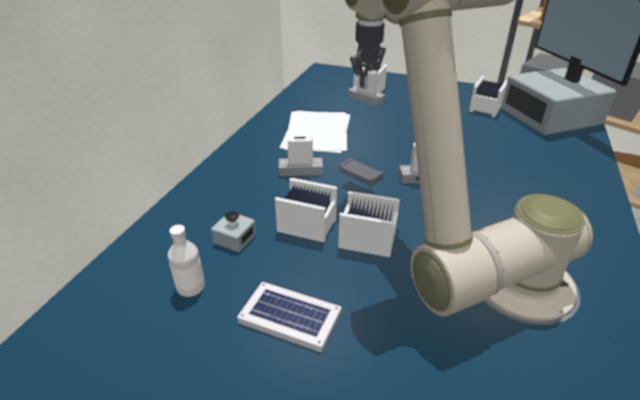

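The head is lifted and the rest is empty, visible at (361,172). I'll carry the head over the cassettes with its underside at about 0.245 m.

```bash
python3 -m crank '[0,0,0,0,0.008,0,0, 0,0,0,0,0.016,0,0, 0,0,0.015,-0.001,0.024,0,0, 0,0,0.02,-0.001,0.03,0,0, 0,0,0.02,-0.001,0.03,0,0, 0,0,0.02,-0.001,0.03,0,0, 0,0,0.02,-0.001,0.03,0,0, 0,0,0.02,-0.001,0.03,0,0, 0,0,0.02,-0.001,0.03,0,0, 0,0,0.02,-0.001,0.03,0,0, 0,0,0.02,-0.001,0.03,0,0, 0,0,0.02,-0.001,0.03,0,0, 0,0,0.02,-0.001,0.03,0,0, 0,0,0.02,-0.001,0.03,0,0, 0,0,0.02,-0.001,0.03,0,0, 0,0,0.02,-0.001,0.03,0,0, 0,0,0.02,-0.001,0.03,0,0, 0,0,0.02,-0.001,0.03,0,0, 0,0,0.02,-0.001,0.03,0,0, 0,0,0,-0.001,0.03,0,0]'
python3 -m crank '[0,0,0,0,0.024,0,0, 0,0,0,0,0.014,0,0, 0,0,0,0,0.0055,0,0, 0,0,0,0,0,0,0, 0,0,0,0,0,0,0]'
```

```text
time_s: 12.75
position: [0.4691, 0.238, 0.2978]
tool_rot: [[-0.04, -0.999, -0.0], [-0.999, 0.04, 0.0], [-0.0, 0.0, -1.0]]
ft_force: [0.3, -0.9, -3.1]
grip_width: 0.0233
time_s: 13.25
position: [0.4705, 0.2788, 0.2979]
tool_rot: [[-0.042, -0.999, -0.0], [-0.999, 0.042, -0.0], [0.0, 0.0, -1.0]]
ft_force: [0.9, -0.8, -3.5]
grip_width: 0.0233
```

```bash
python3 -m crank '[0,0,0,0,0.0025,-0.01,0, 0,0,0,0,0,-0.02,0, 0,0,0,0,0,-0.03,0, 0,0,0,0,0,-0.03,0, 0,0,0,0,0,-0.03,0, 0,0,0,0,0,-0.03,0, 0,0,0,0,0,-0.02,0, 0,0,0,0,0,-0.008,0, 0,0,0,0,0,0,0, 0,0,0,0,0,0,0, 0,0,0,0,0,0,0]'
python3 - <<'E'
from h import *
a=grab('side','s5');b=grab('wrist','w5'); s=observe();print(s['position'])
A=cv2.resize(a['frame'][215:365,200:380],(480,400),interpolation=cv2.INTER_CUBIC)
B=cv2.resize(b['frame'],(320,200)); o=np.zeros((400,800,3),np.uint8); o[:,:480]=A; o[:200,480:]=B
t=grab('top','t5'); o[200:,480:]=cv2.resize(t['frame'][150:290,150:374],(320,200)); cv2.imwrite('pics/m5.png',o[:,:,::-1])
E
```

```text
time_s: 14.35
position: [0.4711, 0.2822, 0.121]
tool_rot: [[-0.041, -0.999, 0.002], [-0.999, 0.041, 0.001], [-0.001, -0.002, -1.0]]
ft_force: [-0.2, 0.5, -3.9]
grip_width: 0.0231
[0.47092823 0.28214136 0.1207814 ]
```

View pics/m5.png

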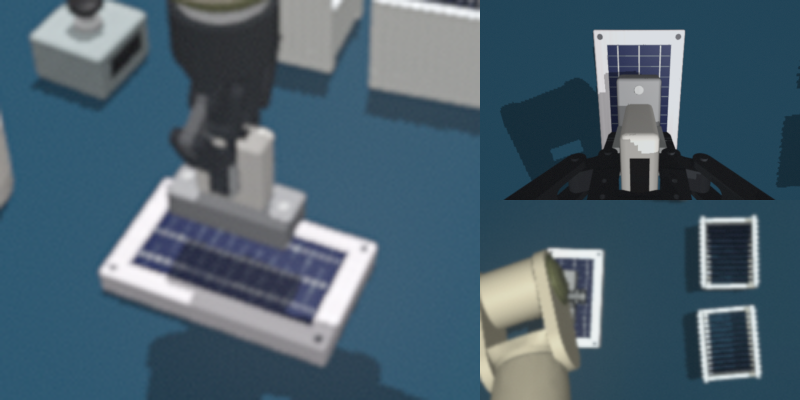

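The montage shows the head held upright over the chuck, with the bottle and cassettes undisturbed. I'll check level and height against predicted foot corners, drawn as dots.

```bash
python3 - <<'E'
from h import *
a=load('s5'); b=load('w5'); p=np.array([.4709,.2821,.1208-.051]); y=np.radians(-2.4)
R=np.array([[np.cos(y),-np.sin(y),0],[np.sin(y),np.cos(y),0],[0,0,1]])
C=np.array([[sx*.05,sy*.02,z] for z in(0,.025) for sx in(1,-1) for sy in(1,-1)])@R.T+p
ce=np.array([[sx*.078,sy*.039,0] for sx in(1,-1) for sy in(1,-1)])@R.T+[.470,.2815,.021]
def ov(im,x0,y0,w,h,s):
    o=cv2.resize(im['frame'][y0:y0+h,x0:x0+w],None,fx=s,fy=s,interpolation=cv2.INTER_CUBIC)
    for P,col in((C,(255,0,0)),(ce,(0,255,0))):
        for q in proj(im,P): cv2.circle(o,tuple(np.int32((q-[x0,y0]+.5)*s)),2,col,-1)
    return o
A=ov(a,225,265,125,90,4); B=ov(b,200,40,220,200,1.4); print(A.shape,B.shape)
o=np.zeros((max(A.shape[0],B.shape[0]),min(800,A.shape[1]+B.shape[1]),3),np.uint8); o[:A.shape[0],:A.shape[1]]=A; o[:B.shape[0],A.shape[1]:]=B[:,:o.shape[1]-A.shape[1]]
cv2.imwrite('pics/ov5.png',o[:,:,::-1])
E
```

```text
(360, 500, 3) (280, 308, 3)
```

View pics/ov5.png

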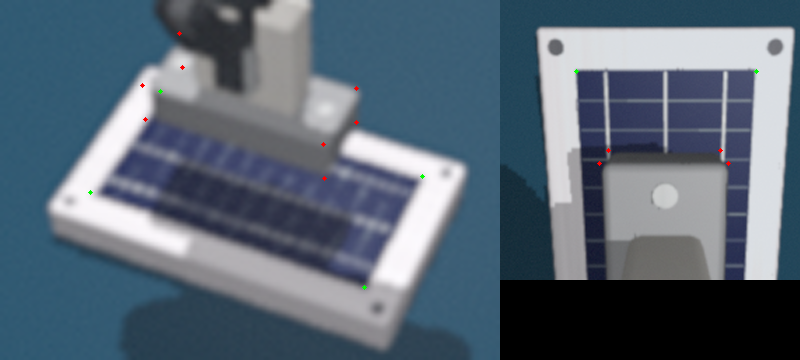

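The foot appears slightly pitched relative to the prediction, with the +x end lower. I'll quantify that with sub-pixel edge fits.

```bash
cat > tilt.py <<'E'
from h import *
import sys
a=load(sys.argv[1]); f=a['frame'].astype(float); s=cv2.GaussianBlur(f,(0,0),.7)
sat=(s[...,2]-s[...,0])  # blue minus red: cell/bench high, foot low
z0=float(sys.argv[2]); p=np.array([float(sys.argv[3]),float(sys.argv[4]),z0]); y=np.radians(-2.4)
R=np.array([[np.cos(y),-np.sin(y),0],[np.sin(y),np.cos(y),0],[0,0,1]])
ends=lambda z:proj(a,(np.array([[.046,.02,z],[-.046,.02,z]])@R.T+p))
for nm,z,ch in(('bottom',0,sat),('top',.025,-s.mean(2))):
    e=ends(z); us=np.arange(int(min(e[:,0]))+2,int(max(e[:,0]))-1); pts=[]
    for u in us:
        v0=np.interp(u,np.sort(e[:,0]),e[np.argsort(e[:,0]),1]); vv=np.arange(int(v0)-7,int(v0)+7)
        g=ch[vv+1,u]-ch[vv-1,u]; g=np.clip(g,0,None); k=g.argmax(); 
        if 0<k<len(g)-1 and g[k]>8:
            d=(g[k-1]-g[k+1])/(2*(g[k-1]-2*g[k]+g[k+1])+1e-9); pts.append((u,vv[k]+d,v0))
    pts=np.array(pts); d=pts[:,1]-pts[:,2]; 
    m=np.abs(d-np.median(d))<2.5; c=np.polyfit(pts[m,0],d[m],1)
    for _ in range(5):
        r=np.abs(d-np.polyval(c,pts[:,0])); m=r<0.8; c=np.polyfit(pts[m,0],d[m],1)
    print(nm,'n',m.sum(),'/',len(d),'row offset at left(+x), right(-x) end',np.polyval(c,[e[:,0].min(),e[:,0].max()]).round(2),'px per mm z',((ends(z-.005)-ends(z))[:,1]/5).round(3))
E
python3 tilt.py s5 .0698 .4709 .2821
```

```text
bottom n 38 / 38 row offset at left(+x), right(-x) end [-0.62 -0.66] px per mm z [0.335 0.336]
top n 37 / 39 row offset at left(+x), right(-x) end [0.12 0.55] px per mm z [0.346 0.348]
```

Level to within about 0.5°, and the height agrees to about 1 mm. I'll lower it to 12 mm.

```bash
python3 -m crank '[0,0,0,-0.0008,-0.0005,-0.005,0, 0,0,0,0,0,-0.008,0, 0,0,0,0,0,-0.008,0, 0,0,0,0,0,-0.006,0, 0,0,0,0,0,-0.004,0, 0,0,0,0,0,-0.003,0, 0,0,0,0,0,-0.002,0, 0,0,0,0,0,0,0, 0,0,0,0,0,0,0, 0,0,0,0,0,0,0]'
python3 - <<'E'
from h import *
grab('side','s6');grab('wrist','w6'); s=observe();print(s['position'],s['tool_rot'],s['qvel'],s['ft_force'])
E
python3 - <<'E'
from h import *
p=observe()['position']; import subprocess
print(subprocess.run(['python3','tilt.py','s6',str(p[2]-.051),str(p[0]),str(p[1])],capture_output=True,text=True).stdout)
b=load('w6'); f=cv2.resize(b['frame'],None,fx=1.25,fy=1.25); a=load('s6'); cv2.imwrite('pics/f6.png',np.hstack([cv2.resize(b['frame'][30:280,180:440],(416,400)),cv2.resize(a['frame'][255:355,230:326],(384,400),interpolation=cv2.INTER_CUBIC)])[:,:,::-1])
E
```

```text
time_s: 15.5
position: [0.4699, 0.2816, 0.0841]
tool_rot: [[-0.041, -0.999, 0.0], [-0.999, 0.041, 0.0], [-0.0, -0.0, -1.0]]
ft_force: [-0.0, 0.6, -3.1]
grip_width: 0.0233
[0.46984731 0.28157496 0.08406685] [[-4.12180304e-02 -9.99150099e-01  3.91591065e-04]
 [-9.99150163e-01  4.12180893e-02  1.43400135e-04]
 [-1.59418894e-04 -3.85347605e-04 -9.99999913e-01]] [ 0.04237148  0.0504634   0.10598149  0.06753781 -0.11099078  0.02413265] [ 0.4579718  -0.1956245  -2.83279604]
bottom n 37 / 37 row offset at left(+x), right(-x) end [-0.29 -0.3 ] px per mm z [0.319 0.32 ]
top n 35 / 38 row offset at left(+x), right(-x) end [0.31 0.41] px per mm z [0.33  0.331]
```

View pics/f6.png

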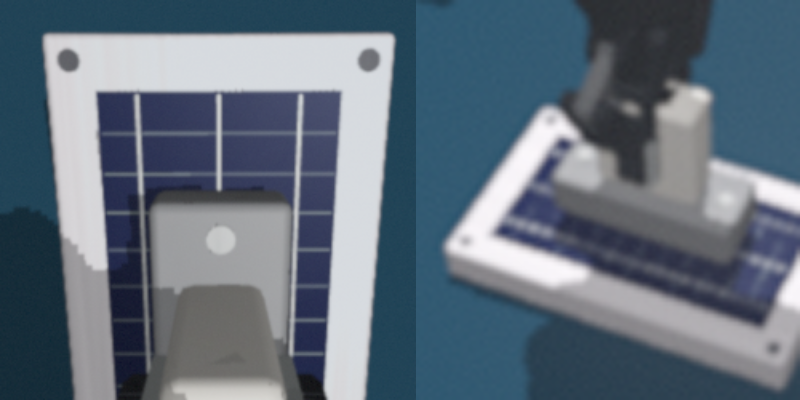

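Foot and cell are parallel and centred sideways: the foot's mid-column is 221 and the cell's busbar is at 219. One last longitudinal check, then I'll hand in.

```bash
python3 - <<'E'
from h import *
b=load('w6')
c=onz(b,[[317,87.5]],.021)[0]; h=onz(b,[[317.5,150]],.033)[0]; print('cell +x edge',c,'foot +x edge',h,'diff',c[0]-h[0],'want .028')
s=observe(); print(s['time_s'],s['position'],s['grip_width'])
if abs(c[0]-h[0]-.028)<.005: print(close_job())
E
```

```text
cell +x edge [0.54816475 0.2782412  0.021     ] foot +x edge [0.51824824 0.27922123 0.033     ] diff 0.02991651404505269 want .028
15.6 [0.46984731 0.28157496 0.08406685] 0.023403525970903345
the job is handed in; nothing more can be done
None
```

I zeroed the gauge, then carried the head over the cassettes. It is now held still above the middle of the cell, and the job was handed in at about 15.6 s.

- **Zeroing:** I pressed the plunger until the force rose to 12.7 N with no further travel, which is its stop. After release, its position in the side view matched the start, so it came fully up. The dark area seen there was a little smaller than before (45 against 58 pixels).
- **Head:** I took the smallest of the three look-alikes, the one on the dark rest, gripped it at 60 N and carried it with its underside at about 0.245 m. The cassettes are 0.105 m high.
- **Height:** the arm's position puts the underside about 12 mm above the cell. The side-view edge fits agree to about 1 mm.
- **Level and alignment:** an early overlay suggested a slight pitch, but the edge fits put it below 0.5° and show the tool pointing straight down. The tool is set at the cell's measured angle of −2.4°.
- **Centring:** along the cell, the wrist view shows the head about 2 mm off centre, within the calibration error. The top and side cameras also disagreed by about 2 mm on where the chuck's centre is.
- **Surroundings:** no unexpected contact forces showed up. The cassettes and bottle looked unmoved in pictures taken just before the final lowering, but I did not measure them again.

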